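# Swap the glitter jar at the back of the paint caddy

## Task

The glitter jar with the red lid at the back of the wooden caddy is needed, and the white-lidded jar that stands alone by the turntable shall take its place. First stand both tall bottles, which are in the way, upright on the dark rubber mat; then set the red-lidded jar in the middle of the round cork coaster and stand the white-lidded jar centred on the red mark at the back of the caddy, and only then put each bottle back on the very mark where it stood. Keep bottles and jars upright, and do not push about the black-lidded jar and the tin dish of gold caps in front of the turntable.

Things in the scene. Friction and masses are not known exactly. Their poses are not given: they have to be found in the camera images.
- caddy: low wooden caddy, fixed: deck 120 mm deep (x), 150 mm wide (y), its top 18 mm up; side strips 8 mm above the deck at y = +/-72 mm; back board 10 mm thick at x = +60 mm, 45 mm above the deck. Flat painted marks on the deck: two grey (51 mm) at x = -25, y = +/-42 mm, one red (55 mm) at x = +25, y = 0. Origin at table level, x towards the back board, z up
- back_mark (a point): centre of the red mark on the caddy's deck, at deck height (18 mm above the table), in front of the back board
- mat: dark rubber mat, flat, fixed, 150 mm (x) by 110 mm (y), 4 mm thick; origin at the centre of its underside; has room for both bottles side by side along its x axis
- coaster: round cork coaster, fixed, 80 mm in diameter, 5 mm thick; origin at the centre of its underside
- blue_bottle: tall white plastic paint bottle with a blue screw cap and a blue label band, round, upright, 42 mm in diameter, 125 mm tall; the cap (38 mm wide) is its topmost 16 mm; origin at the centre of its underside, z up. At the start it stands on one of the two grey marks of the caddy (which one varies)
- yellow_bottle: tall white plastic paint bottle with a yellow screw cap and a yellow label band, round, upright, 42 mm in diameter, 125 mm tall; the cap (38 mm wide) is its topmost 16 mm; origin at the centre of its underside, z up. At the start it stands on one of the two grey marks of the caddy (which one varies)
- red_jar: small glitter jar with a ribbed red lid and silver glitter, round, upright, 49 mm in diameter, 65 mm tall (the lid is the topmost 13 mm); origin at the centre of its underside, z up. At the start it stands on the red mark, behind and between the two bottles
- white_jar: small glitter jar with a ribbed white lid and pink glitter, round, upright, 43 mm in diameter, 58 mm tall (the lid is the topmost 13 mm); origin at the centre of its underside, z up. At the start it stands alone on the table behind or behind-left of the grey-topped turntable; the similar jars in a group beyond the green press stay where they are
- black_jar: small glitter jar with a ribbed black lid and green glitter, round, upright, 43 mm in diameter, 58 mm tall; origin at the centre of its underside, z up. A bystander in front of the turntable, to be left alone
- cap_dish: small tin dish with gold caps in it, 82 mm across, 20 mm tall; origin at the centre of its underside. A bystander in front of the turntable, to be left alone
Not all that is in view belongs to the job. What is shaped like the blue_bottle but pink is not meant.

How it is judged (in metres and radians):
On the way, in this order (a step that is already met when the one before it is completed fails the run):
1. both bottles stand upright on the mat (x of blue_bottle in the frame of mat between -0.072 and 0.072 m and y of blue_bottle in the frame of mat between -0.052 and 0.052 m and z of blue_bottle in the frame of mat between 0 and 0.01 m and angle between each of blue_bottle, yellow_bottle's own z axis and vertical below 0.1 rad and linear speed of each of blue_bottle, yellow_bottle below 0.03 m/s and x of yellow_bottle in the frame of mat between -0.072 and 0.072 m and y of yellow_bottle in the frame of mat between -0.052 and 0.052 m and z of yellow_bottle in the frame of mat between 0 and 0.01 m), for 0.2 s.
2. with both bottles on the mat, the red-lidded jar stands in the middle of the coaster (all of step 1 and horizontal distance between red_jar and coaster below 0.015 m and z of red_jar in the frame of coaster between 0.001 and 0.01 m and angle between red_jar's own z axis and vertical below 0.1 rad and linear speed of red_jar below 0.03 m/s), for 0.2 s.
3. with both bottles still on the mat, the white-lidded jar stands on the red mark (all of step 1 and horizontal distance between white_jar and back_mark below 0.013 m and z of white_jar in the frame of back_mark between -0.004 and 0.005 m and angle between white_jar's own z axis and vertical below 0.1 rad and linear speed of white_jar below 0.03 m/s), for 0.2 s.
At the end, for the whole second after the job is handed in: The red-lidded jar stands on the coaster within 15 mm of its centre, the white-lidded jar on the caddy's deck within 13 mm of the centre of the red mark, and each bottle on the deck within 14 mm of where it stood at the start; all are upright (within 0.1 rad) and at rest (horizontal distance between red_jar and coaster below 0.015 m and z of red_jar in the frame of coaster between 0.001 and 0.01 m and angle between each of red_jar, white_jar, blue_bottle, yellow_bottle's own z axis and vertical below 0.1 rad and linear speed of each of red_jar, white_jar, blue_bottle, yellow_bottle below 0.03 m/s and horizontal distance between white_jar and back_mark below 0.013 m and z of white_jar in the frame of back_mark between -0.004 and 0.005 m and distance of each of blue_bottle, yellow_bottle from where it was at the start of the episode below 0.014 m); the robot touches nothing.
It fails at once if a bottle or jar is tipped by more than 0.6 rad (angle between any of blue_bottle, yellow_bottle, red_jar, white_jar's own z axis and vertical above 0.6 rad).
It fails at once if the black-lidded jar or the dish of caps is pushed more than 25 mm (distance of any of black_jar, cap_dish from where it was at the start of the episode above 0.025 m).
It also fails if it takes over 141 s, if anything falls off the work surface, if the arm or the gripper's body presses on something with over 40 N, if the wrist force passes 120 N, or if a joint passes its speed limit or range.

## Robot

A 7-joint arm with a two-finger parallel gripper is mounted at the origin on a cart in front of the work surface, level with it; the furniture and walls round the work are solid. World frame = base frame: x ahead of the robot, y to its left, z up, the work surface at z = 0. Lengths are in m, angles in degrees, forces in N, time in s.
With the tool pointing down it reaches from about 0.425 to 0.875 m from the base axis. Payload 9.9 kg.
Tool frame: the origin (TCP) lies midway between the tips of the shut fingers; the grasp point (between the pads) lies 19 mm behind it (manip.pinch_z is the distance from the TCP to the grasp point, in m); z points along the fingers, y is the line along which they close (so a half turn about z gives the same grasp; the last joint's range is limited). The gripper opens to 85 mm and grips with 20 to 120 N. Pads are 22 mm wide; open, the fingers measure 114 mm over their backs; the gripper's body (76 mm by 85 mm) begins 54 mm behind the grasp point. The pads swing forward as they close: fully open they stand 13 mm farther back than shut.
Start: joints at [67.563, 32.985, 1.427, 82.34, -0.859, 64.687, -3.237], TCP at [0.205, -0.643, 0.231] pointing down, gripper open.
Joint ranges: [-157.87, 157.87], [-19.46, 123.44], [-87.15, 90], [11.01, 140.99], [-62.26, 242.26], [9.8, 113.94], [-161.44, 161.44]. Speed limits (degrees/s): [127.2, 127.2, 172.46, 172.46, 180, 180, 180].

## Interface

Orientations are given as [roll, pitch, yaw] about the fixed x, y, z axes, in that order (R = Rz(yaw) Ry(pitch) Rx(roll)).
In Python, from cell import sensors, vision, job, manip gives the robot as it stands.
- The arm moves only by the shell command python3 -m inch 'ROWS' [OPENING]. ROWS is JSON, a list of rows, each an object of numbers: "x", "y", "z": the shift along the tool's x, y, z each as a share of 0.12 m, from -1 to 1; "roll": the turn about the tool's z as a share of 120 degrees, from -1 to 1. In form: [{"x": .., "y": .., "z": .., "roll": ..}, ...]. A call has 1 to 12 rows; each row is the pose to reach, as a shift and turn from the pose commanded when the call began, along the tool's axes at that moment; what a row does not reach only later rows make up. A row lasts 1/12 s, in which the tool goes at most 41.7 mm and 7.16 degrees, less where a joint would pass 70% of its speed; a pose out of reach is approached as far as the arm can. A call with a number of a shift or a turn outside -1 to 1 is refused whole. A call with a gripper value outside its range is refused whole. OPENING is the closure, from -1 (fully open) to 1 (shut), set as the call begins (- or left out, the last holds). The fingers move at their own pace and stop on an object; the grip force is fixed at half the most. Time passes only in rows, so rows that repeat a pose let the fingers close. It gives the time, the measured TCP pose, the force, the opening and the grip force at its end, in the units of the state.
- sensors.read_state(): the state, without advancing time (a new reading comes with each control period).
- vision.capture(name): name is "scene" or "top" or "wrist"; returns the picture (480x640x3 uint8, red, green, blue); there is no depth.
- vision.camera_model(name): a dict with "intrinsics" (3x3 intrinsics, pixels), "rvec" (rotation vector, rad) and "tvec" (3), from world to camera coordinates, as OpenCV has them; the wrist camera has in their place "T_tool_cam" (4x4, takes a point from camera to tool coordinates, whose origin is the TCP and whose axes are the flange's). Camera axes: x right, y down, z forward; pixel columns grow to the right and rows downward; lengths in m; the calibration is good to about 2 mm. The wrist camera is an equidistant fisheye: a pixel r from the principal point sees the ray r / f radians off the axis. A picture is of the moment at which its call begins: read the wrist's pose just before it. camera_model takes no time and is no camera call.
- job.finish_job(): hands the job in; it is judged then, once.
The state is a dict: "time_s": time; "joint_pos": joint angles; "joint_velocities": joint speeds; "tau": joint torques, N m; "tool_pos": TCP position; "tcp_rot": TCP orientation; "contact_force": force on the tool from outside, world axes, zero at the start; "wrist_torque": the same for the moment, N m; "finger_gap": opening from 0.0 (shut) to 1.0 (fully open); "grip_force": force on a finger pad.
Only numpy, scipy, OpenCV 4.12 (cv2) and the standard library are available. Lean on these libraries where they do the work, as an engineer would, in place of code of your own. Each camera call takes 0.05 s, during which the arm holds its last target. There are 200 camera calls.

## Working session

There is one attempt and no reset: what is moved stays moved. The work goes in short steps, Python scripts to look and compute and a shell command to move; the robot and the scene stay as the last step left them, time stands still between calls to the robot, and variables do not carry over. Pictures are saved under pics/ and viewed, at most 14 in all, crops included, and the job is handed in when it is done.

```bash
mkdir -p pics; ls; python3 - <<'E'
from cell import sensors, vision, job, manip
import cv2
for n in ("scene","top"):
    cv2.imwrite(f"pics/{n}0.png",vision.capture(n)[:,:,::-1])
    print(n,vision.camera_model(n))
print(vision.camera_model("wrist"),sensors.read_state(),manip.pinch_z)
E
```

```text
pics
scene {'intrinsics': array([[570.57187839,   0.        , 318.68293009],
       [  0.        , 570.57187839, 237.21371962],
       [  0.        ,   0.        ,   1.        ]]), 'rvec': array([ 0.64266284, -2.49724392,  1.37132629]), 'tvec': array([0.51003991, 0.13960479, 0.74702424])}
top {'intrinsics': array([[563.56739268,   0.        , 316.59935527],
       [  0.        , 563.56739268, 229.32602487],
       [  0.        ,   0.        ,   1.        ]]), 'rvec': array([ 2.13881638, -2.19885075,  0.05561532]), 'tvec': array([0.14055743, 0.50184076, 0.91234672])}
{'intrinsics': array([[371.64829954,   0.        , 326.01538946],
       [  0.        , 371.64829954, 238.20985468],
       [  0.        ,   0.        ,   1.        ]]), 'T_tool_cam': array([[ 3.98565749e-04, -9.64668559e-01, -2.63466152e-01,
         6.81354387e-02],
       [ 9.99999346e-01,  6.66937714e-04, -9.29183323e-04,
         3.11497517e-04],
       [ 1.07206945e-03, -2.63465609e-01,  9.64668193e-01,
        -1.42926054e-01],
       [ 0.00000000e+00,  0.00000000e+00,  0.00000000e+00,
         1.00000000e+00]])} {'time_s': 0.1, 'joint_pos': array([67.56335831, 33.02747605,  1.42421346, 82.38127892, -0.85836755,
       64.68611041, -3.23793527]), 'joint_velocities': array([-0.06260978, -0.09301564,  0.06654935, -0.14492755, -0.01442643,
        0.02261713,  0.04501274]), 'tau': array([ 4.60903175e-03, -7.67304397e+01,  2.25721322e+00, -2.86606729e+01,
        1.57468230e-02,  8.65295733e-03,  1.45551769e-05]), 'tool_pos': array([ 0.20437002, -0.64289759,  0.23053552]), 'tcp_rot': array([-1.79915900e+02,  5.55770303e-03,  1.76363813e+01]), 'contact_force': array([-0.16439665, -0.58785091,  0.38089089]), 'wrist_torque': array([ 0.01509343, -0.02528628,  0.00787968]), 'grip_force': 0.0, 'finger_gap': 0.9980148924439719} 0.0187
```

View pics/top0.png

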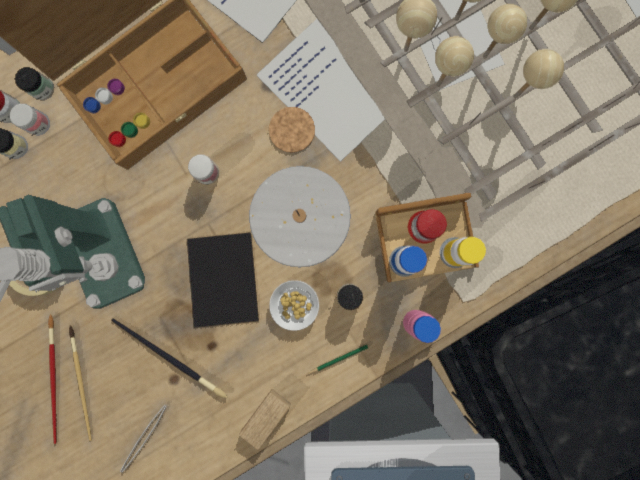

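View pics/scene0.png

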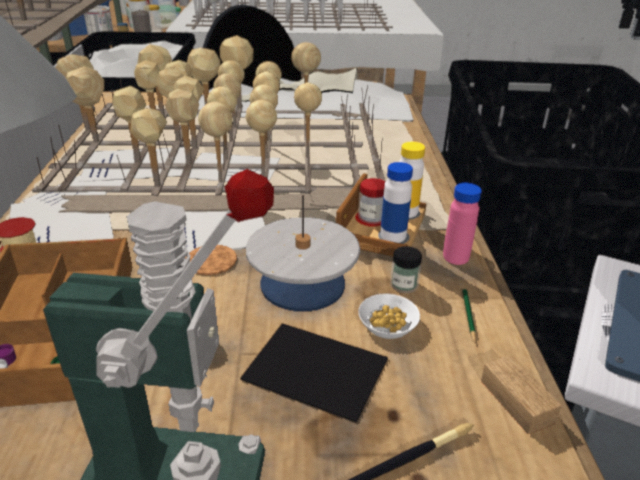

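Top view: mat about (223,280), coaster (291,130), white jar (203,168), turntable (300,216) and caddy (430,238), which holds blue (408,260), yellow (466,250) and red (428,226). The pink decoy is at (425,328). I'll enlarge crops to read these more exactly.

```bash
cat > h.py <<'E'
import numpy as np, cv2
from cell import sensors, vision, manip
from scipy.spatial.transform import Rotation as R
def ray(n,u,v):
    m=vision.camera_model(n); Rm=cv2.Rodrigues(m["rvec"])[0]
    return -Rm.T@m["tvec"], Rm.T@np.linalg.inv(m["intrinsics"])@[u,v,1]
def at(n,u,v,z):
    o,d=ray(n,u,v); return o+d*(z-o[2])/d[2]
def proj(n,P):
    m=vision.camera_model(n)
    return cv2.projectPoints(np.atleast_2d(np.float64(P)),m["rvec"],m["tvec"],m["intrinsics"],None)[0][:,0]
E
python3 - <<'E'
from h import *
a=cv2.imread("pics/top0.png")
c=lambda x,y,w,h,s:cv2.resize(a[y:y+h,x:x+w],None,fx=s,fy=s,interpolation=cv2.INTER_CUBIC)
cv2.imwrite("pics/c1.png",c(360,180,130,110,6)[:600])
cv2.imwrite("pics/c2.png",c(170,100,190,240,2.5)[:600])
for k,u,v,z in [("blue",409,260,.143),("yel",469.5,250,.143),("red",428,224,.083),("white",201.5,166,.058),("coaster",291.5,130,.005),("tt",300,216,.09),("black",350,297,.058),("dish",295,305,.02),("pink",427,329,.125),
 ("mat",188,240,.004),("mat",253,234,.004),("mat",258,323,.004),("mat",193,327,.004)]: print(k,at("top",u,v,z).round(4))
print(ray("top",0,0)[0],ray("scene",0,0)[0])
E
```

```text
blue [ 0.4483 -0.0072  0.143 ]
yel [ 0.4602 -0.0936  0.143 ]
red [ 0.504  -0.0467  0.083 ]
white [0.6105 0.3088 0.058 ]
coaster [0.6785 0.1654 0.005 ]
tt [0.5215 0.1499 0.09  ]
black [0.3943 0.0759 0.058 ]
dish [0.3819 0.1655 0.02  ]
pink [ 0.3485 -0.0317  0.125 ]
mat [0.495  0.3456 0.004 ]
mat [0.5021 0.2349 0.004 ]
mat [0.3528 0.2291 0.004 ]
mat [0.3488 0.3385 0.004 ]
[0.43276378 0.10297916 0.95188648] [0.19385305 0.73315246 0.5124294 ]
```

View pics/c1.png

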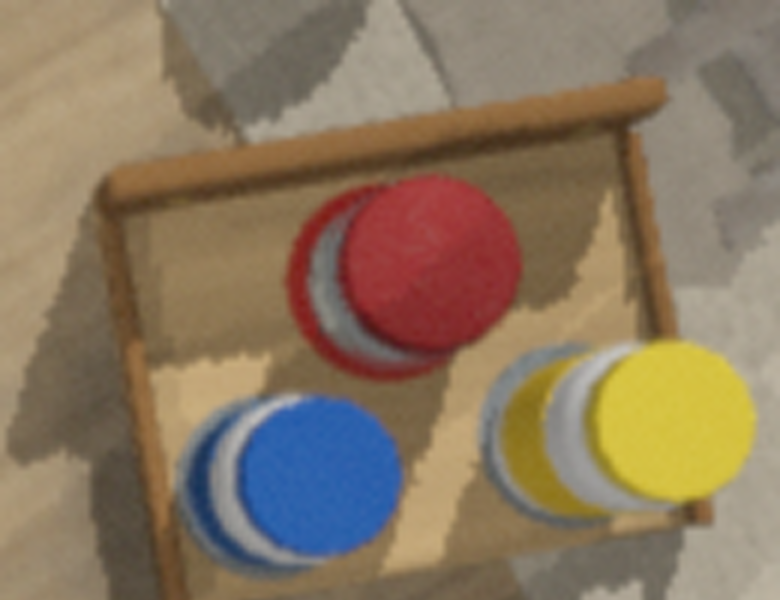

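View pics/c2.png

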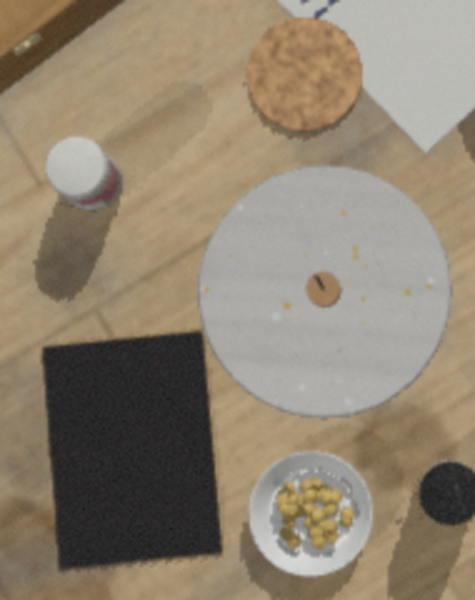

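```bash
python3 - <<'E'
from h import *
a6=lambda u,v:(360+(u+.5)/6-.5,180+(v+.5)/6-.5); b=lambda u,v:(170+(u+.5)/2.5-.5,100+(v+.5)/2.5-.5)
P={}
for k,p,z in [("blue",a6(321,475),.143),("yel",a6(674,420),.143),("red",a6(432,264),.083),("white",b(79,167),.058),("coaster",b(304,74),.005),("black",b(450,493),.058)]:
    P[k]=at("top",*p,z); 
    print(k,P[k].round(4),"scene px",proj("scene",P[k]).round(0))
d=P["blue"]-P["yel"]; print("sep",np.linalg.norm(d),"red dist to both",[np.linalg.norm((P["red"]-P[q])[:2]) for q in("blue","yel")])
yv=d/np.linalg.norm(d); xv=np.array([yv[1],-yv[0],0]); mid=(P["blue"]+P["yel"])/2; print("yaw",np.degrees(np.arctan2(xv[1],xv[0])),"mark from bottles",mid+.05*xv)
m=np.array([at("top",*b(*q),.004) for q in[(44,348),(201,332),(220,552),(62,569)]]); print("mat",m.mean(0),np.linalg.norm(m-np.roll(m,1,0),axis=1)); 
f=(m[0]+m[1]-m[2]-m[3])/2; print("mat yaw",np.degrees(np.arctan2(f[1],f[0])))
# turntable & needle heights: vertical line over top px
o,dd=ray("top",*b(323,289))
for z in (.05,.07,.09,.11):
    c=o+dd*(z-o[2])/dd[2]; print(z,c.round(3),proj("scene",c).round(0),[proj("scene",c+[0,0,h])[0].round(0) for h in(.03,.06,.09)])
E
```

```text
blue [ 0.4499 -0.0131  0.143 ] scene px [[400. 165.]]
yel [ 0.4607 -0.0971  0.143 ] scene px [[413. 144.]]
red [ 0.5045 -0.0522  0.083 ] scene px [[375. 182.]]
white [0.6097 0.3091 0.058 ] scene px [[183. 294.]]
coaster [0.6797 0.1658 0.005 ] scene px [[211. 257.]]
black [0.3945 0.0764 0.058 ] scene px [[408. 252.]]
sep 0.08467216641162102 red dist to both [np.float64(0.06711694784452923), np.float64(0.0626956968794278)]
yaw 7.3027906997230865 mark from bottles [ 0.50492199 -0.04872977  0.143     ]
mat [0.42670488 0.28801151 0.004     ] [0.1490832  0.10733545 0.14816676 0.10673826]
mat yaw 4.051722122609965
0.05 [0.527 0.154 0.05 ] [[301. 257.]] [array([301., 239.]), array([301., 221.]), array([301., 202.])]
0.07 [0.525 0.153 0.07 ] [[302. 245.]] [array([302., 227.]), array([302., 208.]), array([302., 188.])]
0.09 [0.523 0.152 0.09 ] [[304. 233.]] [array([304., 215.]), array([304., 195.]), array([304., 175.])]
0.11 [0.521 0.15  0.11 ] [[306. 221.]] [array([306., 202.]), array([306., 182.]), array([306., 161.])]
```

Measurements agree: bottle separation is 84.7 mm against 84 mm, and the scene reprojections match. Caddy yaw is about 7° and the stem tip stands about 0.155 m up. I'll square the tool with the world axes, then go above the blue bottle.

```bash

python3 -m inch '[{"z":-0.25,"roll":0.147},{"z":-0.25,"roll":0.147},{"z":-0.25,"roll":0.147},{"z":-0.25,"roll":0.147}]' -0.45
python3 -m inch '[{"x":0.58,"y":-0.87},{"x":0.58,"y":-0.87},{"x":0.58,"y":-0.87},{"x":0.58,"y":-0.87}]'
python3 -m inch '[{"x":0.58,"y":-0.87},{"x":0.58,"y":-0.87},{"x":0.58,"y":-0.87},{"x":0.58,"y":-0.87}]'
python3 -m inch '[{"x":0.4,"y":-0.87},{"x":0.4,"y":-0.87},{"x":0.4,"y":-0.87},{"x":0.4,"y":-0.87}]'
```

```text
invalid input at $[0]: expected keys x, y, z, roll
invalid input at $[0]: expected keys x, y, z, roll
invalid input at $[0]: expected keys x, y, z, roll
invalid input at $[0]: expected keys x, y, z, roll
```

```bash

python3 -m inch '[{"x":0,"y":0,"z":-0.25,"roll":0.147},{"x":0,"y":0,"z":-0.25,"roll":0.147},{"x":0,"y":0,"z":-0.25,"roll":0.147},{"x":0,"y":0,"z":-0.25,"roll":0.147}]' -0.45
python3 -m inch '[{"x":0.58,"y":-0.87,"z":0,"roll":0},{"x":0.58,"y":-0.87,"z":0,"roll":0},{"x":0.58,"y":-0.87,"z":0,"roll":0},{"x":0.58,"y":-0.87,"z":0,"roll":0}]'
```

```text
time_s: 0.43
tool_pos: [0.2046, -0.6432, 0.2613]
tcp_rot: [-180.0, 0.0, -0.2]
contact_force: [0.4, -0.3, 0.2]
finger_gap: 0.72
grip_force: 0.0
time_s: 0.77
tool_pos: [0.2807, -0.5317, 0.2609]
tcp_rot: [-179.7, -0.2, 0.7]
contact_force: [0.7, -0.2, -0.2]
finger_gap: 0.725
grip_force: 0.0
```

```bash

python3 -m inch '[{"x":0.58,"y":-0.876,"z":0,"roll":0},{"x":0.58,"y":-0.876,"z":0,"roll":0},{"x":0.58,"y":-0.876,"z":0,"roll":0},{"x":0.58,"y":-0.876,"z":0,"roll":0}]' | sed -n 2p
python3 -m inch '[{"x":0.42,"y":-0.876,"z":0,"roll":0},{"x":0.42,"y":-0.876,"z":0,"roll":0},{"x":0.42,"y":-0.876,"z":0,"roll":0},{"x":0.42,"y":-0.876,"z":0,"roll":0}]' | sed -n 2p
python3 -m inch '[{"x":0.25,"y":-0.876,"z":0,"roll":0},{"x":0.25,"y":-0.876,"z":0,"roll":0},{"x":0.25,"y":-0.876,"z":0,"roll":0},{"x":0.25,"y":-0.876,"z":0,"roll":0}]' | sed -n 2p
python3 -m inch '[{"x":0.17,"y":-0.876,"z":0,"roll":0},{"x":0.17,"y":-0.876,"z":0,"roll":0},{"x":0.17,"y":-0.876,"z":0,"roll":0},{"x":0.17,"y":-0.876,"z":0,"roll":0}]' | sed -n 2p
python3 -m inch '[{"x":0.05,"y":-0.876,"z":0,"roll":0},{"x":0.05,"y":-0.876,"z":0,"roll":0},{"x":0.05,"y":-0.876,"z":0,"roll":0},{"x":0.05,"y":-0.876,"z":0,"roll":0},{"x":0.05,"y":-0.876,"z":0,"roll":0},{"x":0.05,"y":-0.876,"z":0,"roll":0}]'
python3 - <<'E'
from h import *
s=sensors.read_state(); print(s["tool_pos"],s["tcp_rot"],s["joint_pos"].round(1))
cv2.imwrite("pics/w1.png",vision.capture("wrist")[:,:,::-1])
E
```

```text
tool_pos: [0.3495, -0.4264, 0.261]
tool_pos: [0.3976, -0.3221, 0.2611]
tool_pos: [0.4259, -0.2181, 0.2612]
tool_pos: [0.4456, -0.1135, 0.2612]
time_s: 2.6
tool_pos: [0.4506, -0.0147, 0.2611]
tcp_rot: [180.0, 0.0, 0.0]
contact_force: [0.5, -0.3, -0.9]
finger_gap: 0.727
grip_force: 0.0
[ 0.45055566 -0.01471937  0.2611479 ] [1.79956648e+02 2.59253824e-02 2.95513023e-03] [  1.6  12.3  -7.  111.6   1.8  56.3 -96.3]
```

View pics/w1.png

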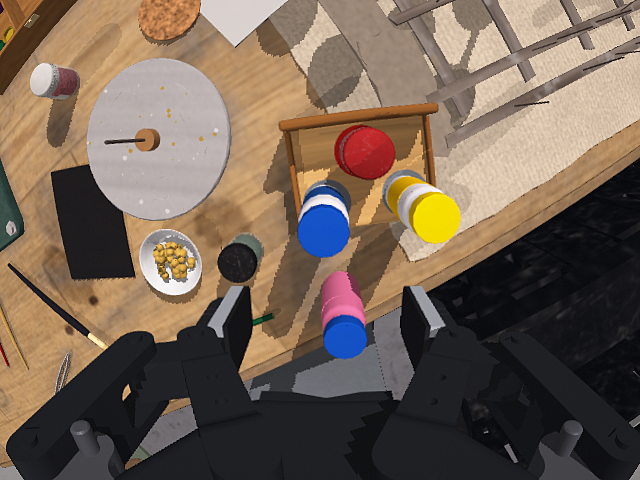

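The wrist view shows the blue cap at (324,230), yellow (436,218), red lid (367,152) and white lid (41,82). Next I'll back-project these.

```bash
cat >> h.py <<'E'
def wat(u,v,z,s):
    m=vision.camera_model("wrist"); K=m["intrinsics"]; T=m["T_tool_cam"]
    q=np.array([u-K[0,2],v-K[1,2]])/K[0,0]; t=np.linalg.norm(q)
    d=np.r_[q/t*np.sin(t),np.cos(t)]
    Rw=R.from_euler("xyz",s["tcp_rot"],degrees=True).as_matrix()
    o=Rw@T[:3,3]+s["tool_pos"]; d=Rw@T[:3,:3]@d
    return o+d*(z-o[2])/d[2]
E
python3 - <<'E'
from h import *
s=sensors.read_state()
for k,u,v,z in [("blue",324,231,.143),("yel",436,218,.143),("red",367,152,.083),("white",41,82,.058),("coaster",169,13,.005),("pink",345,337,.125),("black",238,262,.058)]: print(k,wat(u,v,z,s).round(4))
for z in(.12,.14,.16): print("needle",z,wat(107,142,z,s).round(3))
E
```

```text
blue [ 0.4527 -0.0132  0.143 ]
yel [ 0.4627 -0.096   0.143 ]
red [ 0.5076 -0.0499  0.083 ]
white [0.6091 0.3105 0.058 ]
coaster [0.6757 0.1641 0.005 ]
pink [ 0.354  -0.0309  0.125 ]
black [0.3993 0.0737 0.058 ]
needle 0.12 [0.526 0.172 0.12 ]
needle 0.14 [0.526 0.159 0.14 ]
needle 0.16 [0.525 0.146 0.16 ]
```

```bash

python3 -m inch '[{"x":0,"y":0,"z":0.25,"roll":0},{"x":0,"y":0,"z":0.5,"roll":0},{"x":0,"y":0,"z":0.75,"roll":0},{"x":0,"y":0,"z":0.95,"roll":0},{"x":0,"y":0,"z":0.95,"roll":0}]'
python3 -m inch '[{"x":0,"y":0,"z":0.2,"roll":0},{"x":0,"y":0,"z":0.35,"roll":0},{"x":0,"y":0,"z":0.5,"roll":0},{"x":0,"y":0,"z":0.5,"roll":0},{"x":0,"y":0,"z":0.5,"roll":0}]'
python3 -m inch '[{"x":0,"y":0,"z":0,"roll":0},{"x":0,"y":0,"z":0,"roll":0},{"x":0,"y":0,"z":0,"roll":0},{"x":0,"y":0,"z":0,"roll":0},{"x":0,"y":0,"z":0,"roll":0},{"x":0,"y":0,"z":0,"roll":0},{"x":0,"y":0,"z":0,"roll":0},{"x":0,"y":0,"z":0,"roll":0}]' 1
```

```text
time_s: 3.07
tool_pos: [0.4481, -0.015, 0.1438]
tcp_rot: [180.0, 0.4, -0.1]
contact_force: [-0.8, 0.5, -0.5]
finger_gap: 0.726
grip_force: 0.0
time_s: 3.48
tool_pos: [0.4507, -0.0142, 0.0879]
tcp_rot: [180.0, 0.0, -0.1]
contact_force: [0.4, -0.5, 0.4]
finger_gap: 0.728
grip_force: 0.0
time_s: 4.15
tool_pos: [0.4516, -0.0135, 0.089]
tcp_rot: [180.0, -0.2, -0.0]
contact_force: [-0.7, -0.3, 6.3]
finger_gap: 0.471
grip_force: 59.8
```

```bash

python3 -m inch '[{"x":0,"y":0,"z":-0.15,"roll":0},{"x":0,"y":0,"z":-0.4,"roll":0},{"x":0,"y":0,"z":-0.7,"roll":0},{"x":0,"y":0,"z":-1,"roll":0},{"x":0,"y":0,"z":-1,"roll":0}]'
python3 -m inch '[{"x":0.01,"y":-0.2,"z":0,"roll":0},{"x":0.02,"y":-0.4,"z":0,"roll":0},{"x":0.03,"y":-0.65,"z":0,"roll":0},{"x":0.036,"y":-0.847,"z":0,"roll":0}]'|sed -n 2p
python3 -m inch '[{"x":0.01,"y":-0.25,"z":0,"roll":0},{"x":0.02,"y":-0.5,"z":0,"roll":0},{"x":0.03,"y":-0.7,"z":0,"roll":0},{"x":0.036,"y":-0.847,"z":0,"roll":0}]'|sed -n 2p
python3 -m inch '[{"x":0.01,"y":-0.2,"z":0,"roll":0},{"x":0.02,"y":-0.4,"z":0,"roll":0},{"x":0.03,"y":-0.65,"z":0,"roll":0},{"x":0.036,"y":-0.8,"z":0,"roll":0},{"x":0.036,"y":-0.847,"z":0,"roll":0},{"x":0.036,"y":-0.847,"z":0,"roll":0}]'
python3 -m inch '[{"x":0,"y":0,"z":0.2,"roll":0},{"x":0,"y":0,"z":0.45,"roll":0},{"x":0,"y":0,"z":0.7,"roll":0},{"x":0,"y":0,"z":0.9,"roll":0},{"x":0,"y":0,"z":0.9,"roll":0},{"x":0,"y":0,"z":0.9,"roll":0}]'
```

```text
time_s: 4.57
tool_pos: [0.4536, -0.0132, 0.2142]
tcp_rot: [-180.0, -0.6, -0.0]
contact_force: [0.6, -0.3, -2.1]
finger_gap: 0.465
grip_force: 61.7
tool_pos: [0.4549, 0.0901, 0.2082]
tool_pos: [0.459, 0.1926, 0.208]
time_s: 5.73
tool_pos: [0.4631, 0.2931, 0.2076]
tcp_rot: [-180.0, -0.0, 0.1]
contact_force: [0.3, -1.0, -1.8]
finger_gap: 0.47
grip_force: 61.6
time_s: 6.23
tool_pos: [0.4633, 0.2898, 0.0991]
tcp_rot: [179.9, 0.1, -0.1]
contact_force: [0.7, 0.1, -1.5]
finger_gap: 0.468
grip_force: 61.5
```

```bash

python3 -m inch '[{"x":0,"y":0,"z":0.08,"roll":0},{"x":0,"y":0,"z":0.14,"roll":0},{"x":0,"y":0,"z":0.18,"roll":0},{"x":0,"y":0,"z":0.2,"roll":0},{"x":0,"y":0,"z":0.2,"roll":0},{"x":0,"y":0,"z":0.2,"roll":0}]'
```

```text
time_s: 6.73
tool_pos: [0.4636, 0.2917, 0.0755]
tcp_rot: [-180.0, -0.0, -0.0]
contact_force: [-0.3, -1.0, -2.1]
finger_gap: 0.466
grip_force: 61.6
```

```bash

python3 -m inch '[{"x":0,"y":0,"z":0.006,"roll":0},{"x":0,"y":0,"z":0.012,"roll":0},{"x":0,"y":0,"z":0.015,"roll":0},{"x":0,"y":0,"z":0.015,"roll":0}]'
python3 -m inch '[{"x":0,"y":0,"z":0,"roll":0},{"x":0,"y":0,"z":0,"roll":0},{"x":0,"y":0,"z":0,"roll":0},{"x":0,"y":0,"z":0,"roll":0},{"x":0,"y":0,"z":0,"roll":0}]' -0.45
python3 -m inch '[{"x":0,"y":0,"z":-0.25,"roll":0},{"x":0,"y":0,"z":-0.5,"roll":0},{"x":0,"y":0,"z":-0.8,"roll":0},{"x":0,"y":0,"z":-1,"roll":0},{"x":0,"y":0,"z":-1,"roll":0}]'
python3 - <<'E'
from h import *
s=sensors.read_state(); print(s["tool_pos"])
cv2.imwrite("pics/s1.png",vision.capture("scene")[130:430,180:580,::-1])
E
```

```text
time_s: 7.07
tool_pos: [0.4641, 0.2919, 0.075]
tcp_rot: [-180.0, -0.1, -0.0]
contact_force: [-2.6, -1.8, 14.3]
finger_gap: 0.466
grip_force: 63.2
time_s: 7.48
tool_pos: [0.4635, 0.2916, 0.0734]
tcp_rot: [180.0, 0.0, -0.0]
contact_force: [-0.6, -0.2, 0.6]
finger_gap: 0.72
grip_force: 0.0
time_s: 7.9
tool_pos: [0.4655, 0.2932, 0.1984]
tcp_rot: [-179.7, -0.4, -0.0]
contact_force: [0.8, -0.0, 0.2]
finger_gap: 0.725
grip_force: 0.0
[0.46554576 0.29320043 0.19844124]
```

View pics/s1.png

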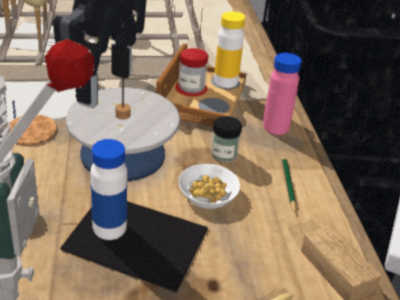

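Blue stands on the mat and its grey mark is bare. Yellow is next.

```bash

python3 -m inch '[{"x":0,"y":0.25,"z":0,"roll":0},{"x":0,"y":0.5,"z":0,"roll":0},{"x":0,"y":0.81,"z":0,"roll":0},{"x":0,"y":0.81,"z":0,"roll":0}]'|sed -n 2p
python3 -m inch '[{"x":0,"y":0.3,"z":0,"roll":0},{"x":0,"y":0.6,"z":0,"roll":0},{"x":0,"y":0.81,"z":0,"roll":0},{"x":0,"y":0.81,"z":0,"roll":0}]'|sed -n 2p
python3 -m inch '[{"x":0,"y":0.3,"z":0,"roll":0},{"x":0,"y":0.6,"z":0,"roll":0},{"x":0,"y":0.81,"z":0,"roll":0},{"x":0,"y":0.81,"z":0,"roll":0}]'|sed -n 2p
python3 -m inch '[{"x":0,"y":0.3,"z":0,"roll":0},{"x":0,"y":0.6,"z":0,"roll":0},{"x":-0.01,"y":0.8,"z":0,"roll":0},{"x":-0.01,"y":0.8,"z":0,"roll":0},{"x":-0.01,"y":0.8,"z":0,"roll":0},{"x":-0.01,"y":0.8,"z":0,"roll":0}]'
python3 - <<'E'
from h import *
s=sensors.read_state(); print(s["tool_pos"])
cv2.imwrite("pics/w2.png",vision.capture("wrist")[60:360,150:550,::-1])
E
```

```text
tool_pos: [0.463, 0.1864, 0.1921]
tool_pos: [0.4627, 0.0912, 0.1924]
tool_pos: [0.4627, -0.0052, 0.1925]
time_s: 9.45
tool_pos: [0.4623, -0.0947, 0.1929]
tcp_rot: [-180.0, 0.1, 0.0]
contact_force: [-0.1, 1.0, 0.2]
finger_gap: 0.728
grip_force: 0.0
[ 0.46225514 -0.0947486   0.1929145 ]
```

View pics/w2.png

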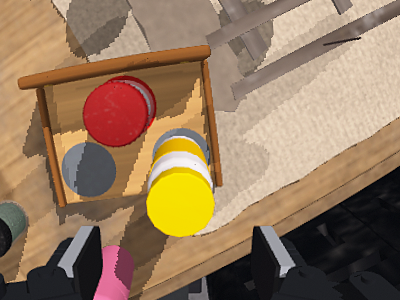

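The crop shows the bare blue mark at full-image (239,229), the yellow cap at (330,262) and the red lid at (265,172). The tool is central over yellow, so I'll descend and grip.

```bash
python3 - <<'E'
from h import *
s=sensors.read_state()
for k,u,v,z in [("bluemark",239,229,.018),("yel",330,262,.143),("red",265,172,.083)]: print(k,wat(u,v,z,s).round(4))
E
python3 -m inch '[{"x":0,"y":0,"z":0.25,"roll":0},{"x":0,"y":0,"z":0.45,"roll":0},{"x":0,"y":0,"z":0.65,"roll":0},{"x":0,"y":0,"z":0.8,"roll":0},{"x":0,"y":0,"z":0.88,"roll":0},{"x":0,"y":0,"z":0.88,"roll":0},{"x":0,"y":0,"z":0.88,"roll":0}]'
python3 -m inch '[{"x":0,"y":0,"z":0,"roll":0},{"x":0,"y":0,"z":0,"roll":0},{"x":0,"y":0,"z":0,"roll":0},{"x":0,"y":0,"z":0,"roll":0},{"x":0,"y":0,"z":0,"roll":0},{"x":0,"y":0,"z":0,"roll":0},{"x":0,"y":0,"z":0,"roll":0},{"x":0,"y":0,"z":0,"roll":0}]' 1
```

```text
bluemark [ 0.4518 -0.0157  0.018 ]
yel [ 0.4642 -0.0962  0.143 ]
red [ 0.5082 -0.052   0.083 ]
time_s: 10.08
tool_pos: [0.4623, -0.0946, 0.0876]
tcp_rot: [-180.0, 0.1, 0.1]
contact_force: [0.7, 0.7, -1.1]
finger_gap: 0.725
grip_force: 0.0
time_s: 10.75
tool_pos: [0.4631, -0.0957, 0.089]
tcp_rot: [-180.0, -0.1, 0.0]
contact_force: [-1.5, 1.5, 6.5]
finger_gap: 0.472
grip_force: 60.6
```

```bash

python3 -m inch '[{"x":0,"y":0,"z":-0.15,"roll":0},{"x":0,"y":0,"z":-0.4,"roll":0},{"x":0,"y":0,"z":-0.7,"roll":0},{"x":0,"y":0,"z":-1,"roll":0},{"x":0,"y":0,"z":-1,"roll":0}]'|sed -n 2p
python3 -m inch '[{"x":-0.01,"y":-0.2,"z":0,"roll":0},{"x":-0.02,"y":-0.4,"z":0,"roll":0},{"x":-0.03,"y":-0.6,"z":0,"roll":0},{"x":-0.05,"y":-0.796,"z":0,"roll":0}]'|sed -n 2p
python3 -m inch '[{"x":-0.02,"y":-0.2,"z":0,"roll":0},{"x":-0.05,"y":-0.4,"z":0,"roll":0},{"x":-0.07,"y":-0.6,"z":0,"roll":0},{"x":-0.1,"y":-0.796,"z":0,"roll":0}]'|sed -n 2p
python3 -m inch '[{"x":-0.05,"y":-0.2,"z":0,"roll":0},{"x":-0.1,"y":-0.4,"z":0,"roll":0},{"x":-0.15,"y":-0.6,"z":0,"roll":0},{"x":-0.2,"y":-0.796,"z":0,"roll":0}]'|sed -n 2p
python3 -m inch '[{"x":-0.06,"y":-0.2,"z":0,"roll":0},{"x":-0.12,"y":-0.4,"z":0,"roll":0},{"x":-0.18,"y":-0.6,"z":0,"roll":0},{"x":-0.24,"y":-0.75,"z":0,"roll":0},{"x":-0.25,"y":-0.796,"z":0,"roll":0},{"x":-0.25,"y":-0.796,"z":0,"roll":0}]'|sed -n 2p
python3 -m inch '[{"x":0,"y":0,"z":0.2,"roll":0},{"x":0,"y":0,"z":0.45,"roll":0},{"x":0,"y":0,"z":0.7,"roll":0},{"x":0,"y":0,"z":0.9,"roll":0},{"x":0,"y":0,"z":0.9,"roll":0},{"x":0,"y":0,"z":0.9,"roll":0}]'
```

```text
tool_pos: [0.4653, -0.0963, 0.2142]
tool_pos: [0.4562, 0.0005, 0.2081]
tool_pos: [0.444, 0.0962, 0.2079]
tool_pos: [0.4197, 0.1917, 0.2079]
tool_pos: [0.3896, 0.2875, 0.2079]
time_s: 13.17
tool_pos: [0.3903, 0.2845, 0.0995]
tcp_rot: [179.9, 0.1, -0.1]
contact_force: [0.7, -0.3, -1.5]
finger_gap: 0.474
grip_force: 61.3
```

```bash

python3 -m inch '[{"x":0,"y":0,"z":0.08,"roll":0},{"x":0,"y":0,"z":0.14,"roll":0},{"x":0,"y":0,"z":0.18,"roll":0},{"x":0,"y":0,"z":0.2,"roll":0},{"x":0,"y":0,"z":0.205,"roll":0},{"x":0,"y":0,"z":0.21,"roll":0},{"x":0,"y":0,"z":0.21,"roll":0}]'
python3 -m inch '[{"x":0,"y":0,"z":0,"roll":0},{"x":0,"y":0,"z":0,"roll":0},{"x":0,"y":0,"z":0,"roll":0},{"x":0,"y":0,"z":0,"roll":0},{"x":0,"y":0,"z":0,"roll":0}]' -0.45
python3 -m inch '[{"x":0,"y":0,"z":-0.25,"roll":0},{"x":0,"y":0,"z":-0.5,"roll":0},{"x":0,"y":0,"z":-0.8,"roll":0},{"x":0,"y":0,"z":-1,"roll":0},{"x":0,"y":0,"z":-1,"roll":0}]' -0.3
```

```text
time_s: 13.75
tool_pos: [0.3905, 0.2861, 0.0751]
tcp_rot: [-180.0, -0.0, -0.0]
contact_force: [-0.7, 0.2, -0.4]
finger_gap: 0.471
grip_force: 61.7
time_s: 14.17
tool_pos: [0.3904, 0.2862, 0.0748]
tcp_rot: [-180.0, -0.0, -0.0]
contact_force: [-0.4, -0.3, 1.3]
finger_gap: 0.729
grip_force: 0.0
time_s: 14.58
tool_pos: [0.3921, 0.2878, 0.1994]
tcp_rot: [-179.7, -0.3, -0.0]
contact_force: [0.7, 0.2, 0.5]
finger_gap: 0.65
grip_force: 0.0
```

```bash

python3 -m inch '[{"x":0.04,"y":0.25,"z":-0.05,"roll":0},{"x":0.1,"y":0.5,"z":-0.1,"roll":0},{"x":0.15,"y":0.75,"z":-0.1,"roll":0},{"x":0.2,"y":0.935,"z":-0.1,"roll":0}]' -0.9|sed -n 2p
python3 -m inch '[{"x":0.07,"y":0.25,"z":0,"roll":0},{"x":0.15,"y":0.5,"z":0,"roll":0},{"x":0.22,"y":0.75,"z":0,"roll":0},{"x":0.3,"y":0.935,"z":0,"roll":0}]'|sed -n 2p
python3 -m inch '[{"x":0.1,"y":0.25,"z":0,"roll":0},{"x":0.2,"y":0.5,"z":0,"roll":0},{"x":0.3,"y":0.75,"z":0,"roll":0},{"x":0.45,"y":0.935,"z":0,"roll":0},{"x":0.467,"y":0.935,"z":0,"roll":0},{"x":0.467,"y":0.935,"z":0,"roll":0}]'|sed -n 2p
python3 -m inch '[{"x":0,"y":0,"z":0.2,"roll":0},{"x":0,"y":0,"z":0.4,"roll":0},{"x":0,"y":0,"z":0.65,"roll":0},{"x":0,"y":0,"z":0.7,"roll":0},{"x":0,"y":0,"z":0.7,"roll":0}]'
python3 - <<'E'
from h import *
s=sensors.read_state(); print(s["tool_pos"])
cv2.imwrite("pics/w3.png",vision.capture("wrist")[80:380,100:600,::-1])
E
```

```text
tool_pos: [0.4143, 0.1714, 0.2067]
tool_pos: [0.45, 0.0589, 0.2064]
tool_pos: [0.5068, -0.0518, 0.206]
time_s: 16.17
tool_pos: [0.5045, -0.0493, 0.1212]
tcp_rot: [-180.0, 0.3, 0.1]
contact_force: [-0.4, 0.3, 0.2]
finger_gap: 0.951
grip_force: 0.0
[ 0.5044806  -0.04930306  0.12115643]
```

View pics/w3.png

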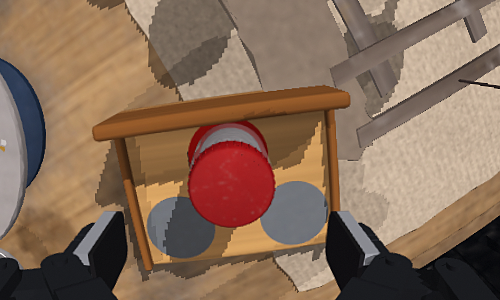

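Crop shows the marks at full-image (281,307) and (395,293) and the red lid at (331,264), between the open fingers. I'll descend and grip.

```bash
python3 - <<'E'
from h import *
s=sensors.read_state()
for k,u,v,z in [("bluemark",281,307,.018),("yelmark",395,293,.018),("red",331,264,.083)]: print(k,wat(u,v,z,s).round(4))
E
python3 -m inch '[{"x":0,"y":0,"z":0.2,"roll":0},{"x":0,"y":0,"z":0.35,"roll":0},{"x":0,"y":0,"z":0.5,"roll":0},{"x":0,"y":0,"z":0.65,"roll":0},{"x":0,"y":0,"z":0.7,"roll":0},{"x":0,"y":0,"z":0.7,"roll":0},{"x":0,"y":0,"z":0.7,"roll":0}]'
python3 -m inch '[{"x":0,"y":0,"z":0,"roll":0},{"x":0,"y":0,"z":0,"roll":0},{"x":0,"y":0,"z":0,"roll":0},{"x":0,"y":0,"z":0,"roll":0},{"x":0,"y":0,"z":0,"roll":0},{"x":0,"y":0,"z":0,"roll":0},{"x":0,"y":0,"z":0,"roll":0},{"x":0,"y":0,"z":0,"roll":0}]' 1
```

```text
bluemark [ 0.453  -0.0159  0.018 ]
yelmark [ 0.4643 -0.0998  0.018 ]
red [ 0.5099 -0.0518  0.083 ]
time_s: 16.8
tool_pos: [0.5071, -0.0503, 0.0399]
tcp_rot: [180.0, -0.1, 0.0]
contact_force: [0.3, 1.0, -0.5]
finger_gap: 0.95
grip_force: 0.0
time_s: 17.47
tool_pos: [0.507, -0.0507, 0.0399]
tcp_rot: [180.0, -0.1, -0.0]
contact_force: [-1.8, -1.2, 10.7]
finger_gap: 0.537
grip_force: 59.9
```

```bash

python3 -m inch '[{"x":0,"y":0,"z":-0.15,"roll":0},{"x":0,"y":0,"z":-0.4,"roll":0},{"x":0,"y":0,"z":-0.7,"roll":0},{"x":0,"y":0,"z":-1,"roll":0},{"x":0,"y":0,"z":-1,"roll":0}]'|sed -n 2p
python3 -m inch '[{"x":0.15,"y":-0.2,"z":0,"roll":0},{"x":0.32,"y":-0.4,"z":0,"roll":0},{"x":0.52,"y":-0.65,"z":0,"roll":0},{"x":0.712,"y":-0.9,"z":0,"roll":0}]'|sed -n 2p
python3 -m inch '[{"x":0.18,"y":-0.23,"z":0,"roll":0},{"x":0.36,"y":-0.45,"z":0,"roll":0},{"x":0.54,"y":-0.68,"z":0,"roll":0},{"x":0.68,"y":-0.85,"z":0,"roll":0},{"x":0.712,"y":-0.9,"z":0,"roll":0},{"x":0.712,"y":-0.9,"z":0,"roll":0},{"x":0.712,"y":-0.9,"z":0,"roll":0},{"x":0.712,"y":-0.9,"z":0,"roll":0}]'
python3 - <<'E'
from h import *
s=sensors.read_state(); print(s["tool_pos"],s["tcp_rot"])
cv2.imwrite("pics/w4.png",vision.capture("wrist")[:,:,::-1])
E
```

```text
tool_pos: [0.5095, -0.0506, 0.1652]
tool_pos: [0.5927, 0.0581, 0.1594]
time_s: 18.88
tool_pos: [0.6766, 0.1634, 0.1588]
tcp_rot: [179.9, 0.0, -0.1]
contact_force: [-0.3, -0.7, -0.5]
finger_gap: 0.531
grip_force: 61.9
[0.6766316  0.16339005 0.15878643] [ 1.79922666e+02  3.45626728e-02 -9.94361761e-02]
```

View pics/w4.png

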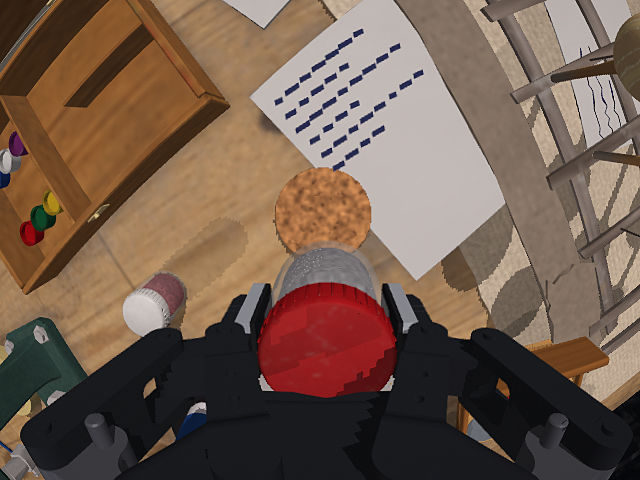

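Coaster circle is centred near (323,213), with edges at 275 and 371 and its top at 166. The held red lid is at about (328,335) and the white lid at (148,310).

```bash
python3 - <<'E'
from h import *
s=sensors.read_state()
for k,u,v,z in [("coaster",323,213,.005),("c left",275,213,.005),("c right",371,213,.005),("c top",323,166,.005),("white",148,310,.058),("redlid",328,338,s["tool_pos"][2]+.043)]: print(k,wat(u,v,z,s).round(4))
E
```

```text
coaster [0.685  0.1661 0.005 ]
c left [0.6852 0.2054 0.005 ]
c right [0.685  0.1268 0.005 ]
c top [0.7233 0.1659 0.005 ]
white [0.6193 0.3051 0.058 ]
redlid [0.6856 0.163  0.202 ]
```

```bash

python3 -m inch '[{"x":0.037,"y":-0.02,"z":0.2,"roll":0},{"x":0.037,"y":-0.02,"z":0.45,"roll":0},{"x":0.037,"y":-0.02,"z":0.7,"roll":0},{"x":0.037,"y":-0.02,"z":0.9,"roll":0},{"x":0.037,"y":-0.02,"z":1,"roll":0},{"x":0.037,"y":-0.02,"z":1,"roll":0},{"x":0.037,"y":-0.02,"z":1,"roll":0}]'
python3 -m inch '[{"x":0,"y":0,"z":0.04,"roll":0},{"x":0,"y":0,"z":0.07,"roll":0},{"x":0,"y":0,"z":0.085,"roll":0},{"x":0,"y":0,"z":0.095,"roll":0},{"x":0,"y":0,"z":0.095,"roll":0}]'
```

```text
time_s: 19.52
tool_pos: [0.6818, 0.1672, 0.0393]
tcp_rot: [180.0, 0.0, -0.1]
contact_force: [0.3, 0.3, -0.0]
finger_gap: 0.533
grip_force: 61.9
time_s: 19.93
tool_pos: [0.6817, 0.1679, 0.0274]
tcp_rot: [-180.0, -0.0, -0.0]
contact_force: [-0.2, 0.7, -1.6]
finger_gap: 0.531
grip_force: 61.9
```

```bash

python3 -m inch '[{"x":0,"y":0.008,"z":0.005,"roll":0},{"x":0,"y":0.008,"z":0.01,"roll":0},{"x":0,"y":0.008,"z":0.01,"roll":0},{"x":0,"y":0.008,"z":0.01,"roll":0}]'
python3 -m inch '[{"x":0,"y":0,"z":0,"roll":0},{"x":0,"y":0,"z":0,"roll":0},{"x":0,"y":0,"z":0,"roll":0},{"x":0,"y":0,"z":0,"roll":0},{"x":0,"y":0,"z":0,"roll":0},{"x":0,"y":0,"z":0,"roll":0}]' -0.6
python3 -m inch '[{"x":0,"y":0,"z":-0.2,"roll":0},{"x":0,"y":0,"z":-0.5,"roll":0},{"x":0,"y":0,"z":-0.8,"roll":0},{"x":0,"y":0,"z":-1,"roll":0},{"x":0,"y":0,"z":-1,"roll":0},{"x":0,"y":0,"z":-1,"roll":0}]'
python3 - <<'E'
from h import *
s=sensors.read_state(); print(s["tool_pos"],s["tcp_rot"])
cv2.imwrite("pics/w5.png",vision.capture("wrist")[100:400,50:450,::-1])
E
```

```text
time_s: 20.27
tool_pos: [0.6819, 0.1673, 0.0271]
tcp_rot: [-180.0, -0.0, 0.0]
contact_force: [-2.2, 0.9, 5.7]
finger_gap: 0.534
grip_force: 62.6
time_s: 20.77
tool_pos: [0.6817, 0.1668, 0.026]
tcp_rot: [180.0, 0.0, -0.0]
contact_force: [0.2, 0.4, 0.8]
finger_gap: 0.801
grip_force: 0.0
time_s: 21.27
tool_pos: [0.6826, 0.1671, 0.1479]
tcp_rot: [-179.9, -0.2, -0.0]
contact_force: [0.2, -0.5, 0.2]
finger_gap: 0.8
grip_force: 0.0
[0.6825673  0.16714746 0.14793777] [-1.79948043e+02 -1.84769657e-01 -1.12479808e-02]
```

View pics/w5.png

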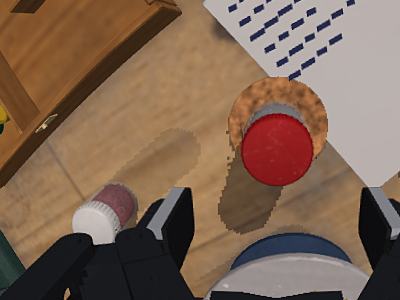

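The red lid (277,150) is level with the coaster centre at about (278,127), allowing for lean from height. I'll check that numerically and go above the white jar.

```bash
python3 - <<'E'
from h import *
s=sensors.read_state()
print("lid",wat(327,250,.07,s),"coaster",wat(328,227,.005,s), "ctop",wat(328,177,.005,s))
E
python3 -m inch '[{"x":-0.1,"y":-0.2,"z":0,"roll":0},{"x":-0.2,"y":-0.4,"z":0,"roll":0},{"x":-0.29,"y":-0.59,"z":0,"roll":0},{"x":-0.29,"y":-0.59,"z":0,"roll":0}]' -0.6|sed -n 2p
python3 -m inch '[{"x":-0.1,"y":-0.2,"z":0,"roll":0},{"x":-0.2,"y":-0.4,"z":0,"roll":0},{"x":-0.29,"y":-0.59,"z":0,"roll":0},{"x":-0.29,"y":-0.59,"z":0,"roll":0},{"x":-0.29,"y":-0.59,"z":0,"roll":0},{"x":-0.29,"y":-0.59,"z":0,"roll":0}]'
python3 - <<'E'
from h import *
s=sensors.read_state(); print(s["tool_pos"],s["joint_pos"].round(0))
cv2.imwrite("pics/w6.png",vision.capture("wrist")[100:400,150:550,::-1])
E
```

```text
lid [0.68233436 0.16657846 0.07      ] coaster [0.6812545  0.16569074 0.005     ] ctop [0.72065541 0.16574504 0.005     ]
tool_pos: [0.6427, 0.2446, 0.1442]
time_s: 22.15
tool_pos: [0.6119, 0.3075, 0.1447]
tcp_rot: [179.9, 0.1, -0.0]
contact_force: [-0.9, -0.6, 0.0]
finger_gap: 0.803
grip_force: 0.0
[0.61186268 0.30746898 0.14474223] [ -26.   38.   -7.   86.    6.   56. -125.]
```

View pics/w6.png

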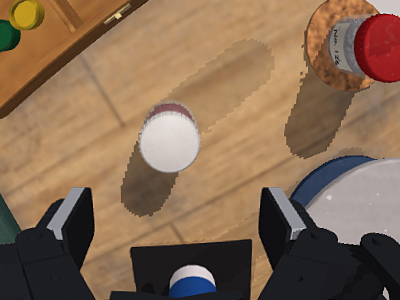

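The white lid is at full-image (320,243) and the fingers straddle it. The red jar sits central on the coaster, with lid and coaster agreeing within 1.5 mm.

```bash
python3 - <<'E'
from h import *
s=sensors.read_state(); print(wat(320,243,.058,s))
E
python3 -m inch '[{"x":0,"y":0,"z":0.2,"roll":0},{"x":0,"y":0,"z":0.4,"roll":0},{"x":0,"y":0,"z":0.55,"roll":0},{"x":0,"y":0,"z":0.6,"roll":0},{"x":0,"y":0,"z":0.6,"roll":0}]'
```

```text
[0.61439884 0.31099737 0.058     ]
time_s: 22.62
tool_pos: [0.6117, 0.3066, 0.0721]
tcp_rot: [179.9, 0.2, -0.1]
contact_force: [-0.4, 0.1, -0.2]
finger_gap: 0.801
grip_force: 0.0
```

```bash

python3 -m inch '[{"x":0,"y":-0.02,"z":0.2,"roll":0},{"x":0,"y":-0.02,"z":0.35,"roll":0},{"x":0,"y":-0.02,"z":0.45,"roll":0},{"x":0,"y":-0.02,"z":0.48,"roll":0},{"x":0,"y":-0.02,"z":0.48,"roll":0},{"x":0,"y":-0.02,"z":0.48,"roll":0}]'
python3 -m inch '[{"x":0,"y":0,"z":0,"roll":0},{"x":0,"y":0,"z":0,"roll":0},{"x":0,"y":0,"z":0,"roll":0},{"x":0,"y":0,"z":0,"roll":0},{"x":0,"y":0,"z":0,"roll":0},{"x":0,"y":0,"z":0,"roll":0},{"x":0,"y":0,"z":0,"roll":0},{"x":0,"y":0,"z":0,"roll":0}]' 1
python3 -m inch '[{"x":0,"y":0,"z":-0.15,"roll":0},{"x":0,"y":0,"z":-0.4,"roll":0},{"x":0,"y":0,"z":-0.7,"roll":0},{"x":0,"y":0,"z":-1,"roll":0},{"x":0,"y":0,"z":-1,"roll":0}]'
python3 -m inch '[{"x":0,"y":0,"z":-0.2,"roll":0},{"x":0,"y":0,"z":-0.4,"roll":0},{"x":0,"y":0,"z":-0.55,"roll":0},{"x":0,"y":0,"z":-0.55,"roll":0}]'
```

```text
time_s: 23.12
tool_pos: [0.6128, 0.311, 0.0176]
tcp_rot: [-180.0, -0.1, -0.0]
contact_force: [0.8, 0.3, 0.2]
finger_gap: 0.802
grip_force: 0.0
time_s: 23.78
tool_pos: [0.6129, 0.3114, 0.0181]
tcp_rot: [-179.9, -0.1, -0.0]
contact_force: [-0.2, -0.3, 6.5]
finger_gap: 0.467
grip_force: 60.4
time_s: 24.2
tool_pos: [0.6156, 0.3129, 0.145]
tcp_rot: [-179.7, -0.6, -0.0]
contact_force: [1.0, 1.3, 0.3]
finger_gap: 0.46
grip_force: 60.7
time_s: 24.53
tool_pos: [0.6139, 0.312, 0.2074]
tcp_rot: [-179.8, -0.4, -0.0]
contact_force: [1.0, 0.8, -0.8]
finger_gap: 0.464
grip_force: 60.7
```

```bash

python3 -m inch '[{"x":-0.06,"y":0.2,"z":0,"roll":0},{"x":-0.12,"y":0.4,"z":0,"roll":0},{"x":-0.17,"y":0.6,"z":0,"roll":0},{"x":-0.22,"y":0.753,"z":0,"roll":0}]'|sed -n 2p
python3 -m inch '[{"x":-0.06,"y":0.2,"z":0,"roll":0},{"x":-0.12,"y":0.4,"z":0,"roll":0},{"x":-0.17,"y":0.6,"z":0,"roll":0},{"x":-0.22,"y":0.753,"z":0,"roll":0}]'|sed -n 2p
python3 -m inch '[{"x":-0.06,"y":0.2,"z":0,"roll":0},{"x":-0.12,"y":0.4,"z":0,"roll":0},{"x":-0.17,"y":0.6,"z":0,"roll":0},{"x":-0.22,"y":0.753,"z":0,"roll":0}]'|sed -n 2p
python3 -m inch '[{"x":-0.06,"y":0.2,"z":0,"roll":0},{"x":-0.12,"y":0.4,"z":0,"roll":0},{"x":-0.17,"y":0.6,"z":0,"roll":0},{"x":-0.21,"y":0.72,"z":0,"roll":0},{"x":-0.22,"y":0.753,"z":0,"roll":0},{"x":-0.22,"y":0.753,"z":0,"roll":0}]'|sed -n 2p
python3 -m inch '[{"x":0,"y":0,"z":0.15,"roll":0},{"x":0,"y":0,"z":0.35,"roll":0},{"x":0,"y":0,"z":0.5,"roll":0},{"x":0,"y":0,"z":0.6,"roll":0},{"x":0,"y":0,"z":0.6,"roll":0},{"x":0,"y":0,"z":0.6,"roll":0},{"x":0,"y":0,"z":0.6,"roll":0}]'
python3 - <<'E'
from h import *
s=sensors.read_state(); print(s["tool_pos"],s["tcp_rot"])
cv2.imwrite("pics/w7.png",cv2.resize(vision.capture("wrist")[120:380,180:500,::-1],None,fx=2,fy=2))
E
```

```text
tool_pos: [0.5852, 0.2182, 0.2022]
tool_pos: [0.5587, 0.1279, 0.2024]
tool_pos: [0.5322, 0.0376, 0.2024]
tool_pos: [0.5061, -0.0516, 0.2025]
time_s: 26.62
tool_pos: [0.5072, -0.0496, 0.1312]
tcp_rot: [-180.0, -0.1, 0.1]
contact_force: [0.1, -0.2, -0.6]
finger_gap: 0.465
grip_force: 60.7
[ 0.50718261 -0.04962352  0.13115691] [-1.79978634e+02 -5.90899568e-02  5.64534844e-02]
```

View pics/w7.png

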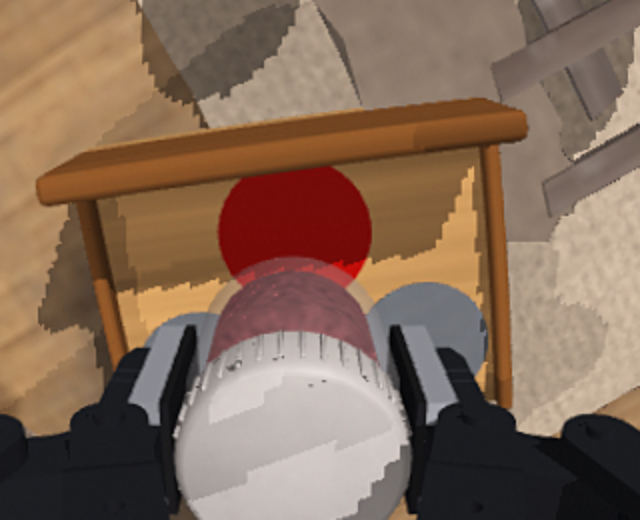

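The red mark spans 218–371 in the crop and is centred near (295,233), which is full-image (327,236). The held lid is centred on the same column.

```bash
python3 - <<'E'
from h import *
s=sensors.read_state(); print(wat(327.2,236.5,.018,s), wat(326.5,120+428/2.,s["tool_pos"][2]+.04,s))
E
python3 -m inch '[{"x":0,"y":0,"z":0.15,"roll":0},{"x":0,"y":0,"z":0.35,"roll":0},{"x":0,"y":0,"z":0.55,"roll":0},{"x":0,"y":0,"z":0.7,"roll":0},{"x":0,"y":0,"z":0.75,"roll":0},{"x":0,"y":0,"z":0.75,"roll":0},{"x":0,"y":0,"z":0.75,"roll":0}]'
```

```text
[ 0.50681248 -0.05026651  0.018     ] [ 0.51580627 -0.04975912  0.17137277]
time_s: 27.25
tool_pos: [0.5071, -0.0504, 0.0413]
tcp_rot: [180.0, -0.1, -0.0]
contact_force: [0.2, -0.1, 0.1]
finger_gap: 0.465
grip_force: 60.7
```

```bash

python3 -m inch '[{"x":-0.01,"y":0,"z":0.02,"roll":0},{"x":-0.01,"y":0,"z":0.035,"roll":0},{"x":-0.01,"y":0,"z":0.045,"roll":0},{"x":-0.01,"y":0,"z":0.05,"roll":0},{"x":-0.01,"y":0,"z":0.05,"roll":0}]'
```

```text
time_s: 27.67
tool_pos: [0.5057, -0.0506, 0.0359]
tcp_rot: [180.0, -0.1, -0.0]
contact_force: [-3.3, 0.8, 14.5]
finger_gap: 0.466
grip_force: 62.5
```

```bash

python3 -m inch '[{"x":0,"y":0,"z":0,"roll":0},{"x":0,"y":0,"z":0,"roll":0},{"x":0,"y":0,"z":0,"roll":0},{"x":0,"y":0,"z":0,"roll":0},{"x":0,"y":0,"z":0,"roll":0},{"x":0,"y":0,"z":0,"roll":0}]' -0.6
python3 -m inch '[{"x":0,"y":0,"z":-0.2,"roll":0},{"x":0,"y":0,"z":-0.5,"roll":0},{"x":0,"y":0,"z":-0.8,"roll":0},{"x":0,"y":0,"z":-1,"roll":0},{"x":0,"y":0,"z":-1,"roll":0}]'
python3 -m inch '[{"x":0,"y":0,"z":-0.2,"roll":0},{"x":0,"y":0,"z":-0.4,"roll":0},{"x":0,"y":0,"z":-0.4,"roll":0},{"x":0,"y":0,"z":-0.4,"roll":0},{"x":0,"y":0,"z":-0.4,"roll":0}]' -0.45
python3 - <<'E'
from h import *
s=sensors.read_state(); print(s["tool_pos"],s["tcp_rot"])
cv2.imwrite("pics/w8.png",cv2.resize(vision.capture("wrist")[120:380,180:500,::-1],None,fx=2,fy=2))
E
```

```text
time_s: 28.17
tool_pos: [0.5052, -0.0505, 0.0344]
tcp_rot: [-180.0, 0.0, -0.0]
contact_force: [0.1, 0.0, 0.6]
finger_gap: 0.8
grip_force: 0.0
time_s: 28.58
tool_pos: [0.5078, -0.0506, 0.1592]
tcp_rot: [180.0, -0.4, -0.0]
contact_force: [0.4, 0.8, 0.3]
finger_gap: 0.8
grip_force: 0.0
time_s: 29.0
tool_pos: [0.5048, -0.0505, 0.2018]
tcp_rot: [180.0, 0.0, -0.0]
contact_force: [0.8, 0.6, -0.3]
finger_gap: 0.722
grip_force: 0.0
[ 0.50483917 -0.05053226  0.20182254] [ 1.79999291e+02  4.90838096e-02 -8.12626851e-03]
```

View pics/w8.png

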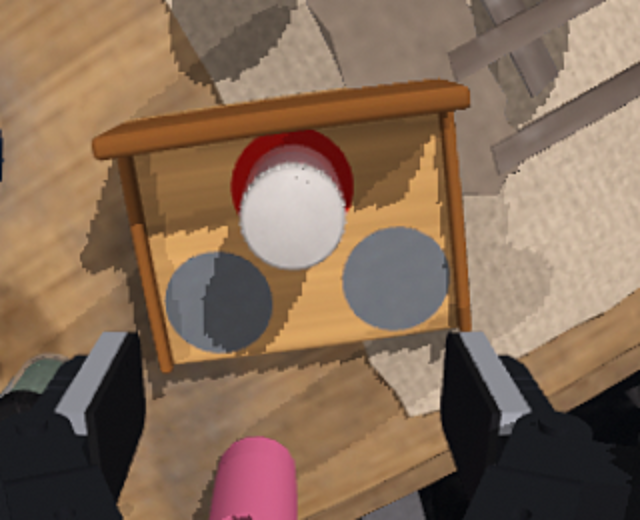

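```bash
python3 - <<'E'
from h import *
s=sensors.read_state(); f=lambda u,v,z:wat(180+u/2,120+v/2,z,s).round(4)
print("lid",f(292,217,.076),"mark",f(292,188,.018),"blue",f(219,301,.018),"yel",f(396,278,.018))
E
python3 -m inch '[{"x":-0.12,"y":-0.25,"z":0,"roll":0},{"x":-0.24,"y":-0.5,"z":0,"roll":0},{"x":-0.36,"y":-0.75,"z":0,"roll":0},{"x":-0.45,"y":-0.934,"z":0,"roll":0}]'|sed -n 2p
python3 -m inch '[{"x":-0.08,"y":-0.25,"z":0,"roll":0},{"x":-0.16,"y":-0.5,"z":0,"roll":0},{"x":-0.24,"y":-0.75,"z":0,"roll":0},{"x":-0.3,"y":-0.934,"z":0,"roll":0}]'|sed -n 2p
python3 -m inch '[{"x":-0.05,"y":-0.25,"z":0,"roll":0},{"x":-0.1,"y":-0.5,"z":0,"roll":0},{"x":-0.15,"y":-0.75,"z":0,"roll":0},{"x":-0.204,"y":-0.934,"z":0,"roll":0},{"x":-0.204,"y":-0.934,"z":0,"roll":0},{"x":-0.204,"y":-0.934,"z":0,"roll":0},{"x":-0.204,"y":-0.934,"z":0,"roll":0}]'
```

```text
lid [ 0.5067 -0.0501  0.076 ] mark [ 0.5057 -0.05    0.018 ] blue [ 0.4517 -0.0158  0.018 ] yel [ 0.4631 -0.0985  0.018 ]
tool_pos: [0.4494, 0.0636, 0.2014]
tool_pos: [0.4137, 0.1759, 0.2016]
time_s: 30.3
tool_pos: [0.3906, 0.2848, 0.2016]
tcp_rot: [179.9, 0.1, -0.0]
contact_force: [0.5, -0.6, -0.7]
finger_gap: 0.721
grip_force: 0.0
```

```bash

python3 -m inch '[{"x":0,"y":0,"z":0.2,"roll":0},{"x":0,"y":0,"z":0.4,"roll":0},{"x":0,"y":0,"z":0.6,"roll":0},{"x":0,"y":0,"z":0.8,"roll":0},{"x":0,"y":0,"z":1,"roll":0},{"x":0,"y":0,"z":1,"roll":0}]'
python3 -m inch '[{"x":0,"y":0,"z":0.04,"roll":0},{"x":0,"y":0,"z":0.06,"roll":0},{"x":0,"y":0,"z":0.06,"roll":0},{"x":0,"y":0,"z":0.06,"roll":0}]'
python3 -m inch '[{"x":0,"y":0,"z":0,"roll":0},{"x":0,"y":0,"z":0,"roll":0},{"x":0,"y":0,"z":0,"roll":0},{"x":0,"y":0,"z":0,"roll":0},{"x":0,"y":0,"z":0,"roll":0},{"x":0,"y":0,"z":0,"roll":0},{"x":0,"y":0,"z":0,"roll":0},{"x":0,"y":0,"z":0,"roll":0}]' 1
python3 -m inch '[{"x":0,"y":0,"z":-0.15,"roll":0},{"x":0,"y":0,"z":-0.4,"roll":0},{"x":0,"y":0,"z":-0.7,"roll":0},{"x":0,"y":0,"z":-1,"roll":0},{"x":0,"y":0,"z":-1,"roll":0},{"x":0,"y":0,"z":-1,"roll":0}]'
python3 -m inch '[{"x":0,"y":0,"z":-0.1,"roll":0},{"x":0,"y":0,"z":-0.15,"roll":0},{"x":0,"y":0,"z":-0.15,"roll":0},{"x":0,"y":0,"z":-0.15,"roll":0}]'
```

```text
time_s: 30.8
tool_pos: [0.3895, 0.2828, 0.079]
tcp_rot: [179.7, 0.3, -0.1]
contact_force: [-0.2, -0.3, -0.4]
finger_gap: 0.723
grip_force: 0.0
time_s: 31.13
tool_pos: [0.3914, 0.2859, 0.0763]
tcp_rot: [-179.9, -0.1, -0.0]
contact_force: [0.7, 0.1, -0.8]
finger_gap: 0.723
grip_force: 0.0
time_s: 31.8
tool_pos: [0.3914, 0.2859, 0.0764]
tcp_rot: [-180.0, -0.1, -0.0]
contact_force: [-0.4, -1.1, 8.5]
finger_gap: 0.466
grip_force: 59.5
time_s: 32.3
tool_pos: [0.3917, 0.2864, 0.1973]
tcp_rot: [-179.8, -0.2, -0.0]
contact_force: [-0.2, -0.5, -2.1]
finger_gap: 0.469
grip_force: 61.6
time_s: 32.63
tool_pos: [0.3906, 0.2856, 0.2126]
tcp_rot: [180.0, 0.0, -0.0]
contact_force: [0.5, 0.1, -1.2]
finger_gap: 0.471
grip_force: 61.5
```

```bash

python3 -m inch '[{"x":0.06,"y":0.2,"z":0,"roll":0},{"x":0.12,"y":0.4,"z":0,"roll":0},{"x":0.18,"y":0.6,"z":0,"roll":0},{"x":0.25,"y":0.796,"z":0,"roll":0}]'|sed -n 2p
python3 -m inch '[{"x":0.05,"y":0.2,"z":0,"roll":0},{"x":0.1,"y":0.4,"z":0,"roll":0},{"x":0.15,"y":0.6,"z":0,"roll":0},{"x":0.2,"y":0.796,"z":0,"roll":0}]'|sed -n 2p
python3 -m inch '[{"x":0.02,"y":0.2,"z":0,"roll":0},{"x":0.05,"y":0.4,"z":0,"roll":0},{"x":0.07,"y":0.6,"z":0,"roll":0},{"x":0.1,"y":0.796,"z":0,"roll":0}]'|sed -n 2p
python3 -m inch '[{"x":0.01,"y":0.2,"z":0,"roll":0},{"x":0.03,"y":0.4,"z":0,"roll":0},{"x":0.05,"y":0.6,"z":0,"roll":0},{"x":0.06,"y":0.75,"z":0,"roll":0},{"x":0.06,"y":0.796,"z":0,"roll":0},{"x":0.06,"y":0.796,"z":0,"roll":0},{"x":0.06,"y":0.796,"z":0,"roll":0}]'|sed -n 2p
python3 -m inch '[{"x":0,"y":0,"z":0.2,"roll":0},{"x":0,"y":0,"z":0.45,"roll":0},{"x":0,"y":0,"z":0.7,"roll":0},{"x":0,"y":0,"z":0.85,"roll":0},{"x":0,"y":0,"z":0.9,"roll":0},{"x":0,"y":0,"z":0.9,"roll":0},{"x":0,"y":0,"z":0.9,"roll":0}]'
```

```text
tool_pos: [0.4203, 0.1889, 0.2122]
tool_pos: [0.4445, 0.0933, 0.2123]
tool_pos: [0.4561, -0.0021, 0.2123]
tool_pos: [0.4636, -0.0956, 0.2126]
time_s: 34.8
tool_pos: [0.4644, -0.0955, 0.1058]
tcp_rot: [-180.0, -0.0, 0.1]
contact_force: [-0.7, -0.1, -2.4]
finger_gap: 0.469
grip_force: 61.5
```

```bash

python3 -m inch '[{"x":0,"y":0,"z":0.05,"roll":0},{"x":0,"y":0,"z":0.09,"roll":0},{"x":0,"y":0,"z":0.11,"roll":0},{"x":0,"y":0,"z":0.12,"roll":0},{"x":0,"y":0,"z":0.125,"roll":0},{"x":0,"y":0,"z":0.13,"roll":0},{"x":0,"y":0,"z":0.13,"roll":0}]'
```

```text
time_s: 35.38
tool_pos: [0.4644, -0.0964, 0.0904]
tcp_rot: [180.0, -0.1, -0.0]
contact_force: [-1.6, -0.1, 5.9]
finger_gap: 0.467
grip_force: 62.4
```

```bash

python3 -m inch '[{"x":0,"y":0,"z":0,"roll":0},{"x":0,"y":0,"z":0,"roll":0},{"x":0,"y":0,"z":0,"roll":0},{"x":0,"y":0,"z":0,"roll":0},{"x":0,"y":0,"z":0,"roll":0},{"x":0,"y":0,"z":0,"roll":0}]' -0.45
python3 -m inch '[{"x":0,"y":0,"z":-0.2,"roll":0},{"x":0,"y":0,"z":-0.5,"roll":0},{"x":0,"y":0,"z":-0.8,"roll":0},{"x":0,"y":0,"z":-0.92,"roll":0},{"x":0,"y":0,"z":-0.92,"roll":0}]'|sed -n 2p
python3 -m inch '[{"x":0,"y":-0.25,"z":0,"roll":0},{"x":0,"y":-0.5,"z":0,"roll":0},{"x":0,"y":-0.7,"z":0,"roll":0},{"x":0,"y":-0.807,"z":0,"roll":0}]'|sed -n 2p
python3 -m inch '[{"x":0,"y":-0.25,"z":0,"roll":0},{"x":0,"y":-0.5,"z":0,"roll":0},{"x":0,"y":-0.7,"z":0,"roll":0},{"x":0,"y":-0.807,"z":0,"roll":0}]'|sed -n 2p
python3 -m inch '[{"x":0,"y":-0.25,"z":0,"roll":0},{"x":0,"y":-0.5,"z":0,"roll":0},{"x":0,"y":-0.7,"z":0,"roll":0},{"x":0,"y":-0.807,"z":0,"roll":0}]'|sed -n 2p
python3 -m inch '[{"x":0,"y":-0.25,"z":0,"roll":0},{"x":0,"y":-0.5,"z":0,"roll":0},{"x":0,"y":-0.7,"z":0,"roll":0},{"x":0,"y":-0.807,"z":0,"roll":0},{"x":0,"y":-0.807,"z":0,"roll":0},{"x":0,"y":-0.807,"z":0,"roll":0},{"x":0,"y":-0.807,"z":0,"roll":0}]'
```

```text
time_s: 35.88
tool_pos: [0.464, -0.0963, 0.0896]
tcp_rot: [-180.0, 0.0, -0.0]
contact_force: [0.5, -0.5, 1.1]
finger_gap: 0.724
grip_force: 0.0
tool_pos: [0.4659, -0.0966, 0.2036]
tool_pos: [0.4635, 0.0035, 0.1994]
tool_pos: [0.4634, 0.1006, 0.1993]
tool_pos: [0.4633, 0.1974, 0.1992]
time_s: 37.88
tool_pos: [0.4643, 0.2889, 0.1997]
tcp_rot: [179.9, 0.0, -0.1]
contact_force: [-0.3, 0.0, -0.2]
finger_gap: 0.724
grip_force: 0.0
```

Over blue. I'll descend 0.124 m to about 0.076, grip and lift.

```bash

python3 -m inch '[{"x":-0.005,"y":0,"z":0.2,"roll":0},{"x":-0.005,"y":0,"z":0.4,"roll":0},{"x":-0.005,"y":0,"z":0.6,"roll":0},{"x":-0.005,"y":0,"z":0.8,"roll":0},{"x":-0.005,"y":0,"z":1,"roll":0},{"x":-0.005,"y":0,"z":1,"roll":0},{"x":-0.005,"y":0,"z":1,"roll":0}]'
python3 -m inch '[{"x":0,"y":0,"z":0.02,"roll":0},{"x":0,"y":0,"z":0.03,"roll":0},{"x":0,"y":0,"z":0.03,"roll":0}]'|sed -n 2p
python3 -m inch '[{"x":0,"y":0,"z":0,"roll":0},{"x":0,"y":0,"z":0,"roll":0},{"x":0,"y":0,"z":0,"roll":0},{"x":0,"y":0,"z":0,"roll":0},{"x":0,"y":0,"z":0,"roll":0},{"x":0,"y":0,"z":0,"roll":0},{"x":0,"y":0,"z":0,"roll":0},{"x":0,"y":0,"z":0,"roll":0}]' 1
python3 -m inch '[{"x":0,"y":0,"z":-0.15,"roll":0},{"x":0,"y":0,"z":-0.4,"roll":0},{"x":0,"y":0,"z":-0.7,"roll":0},{"x":0,"y":0,"z":-1,"roll":0},{"x":0,"y":0,"z":-1,"roll":0},{"x":0,"y":0,"z":-1,"roll":0}]'
python3 -m inch '[{"x":0,"y":0,"z":-0.1,"roll":0},{"x":0,"y":0,"z":-0.15,"roll":0},{"x":0,"y":0,"z":-0.15,"roll":0},{"x":0,"y":0,"z":-0.15,"roll":0}]'
```

```text
time_s: 38.47
tool_pos: [0.4632, 0.2891, 0.0797]
tcp_rot: [179.9, 0.1, -0.1]
contact_force: [-0.1, -0.6, 0.8]
finger_gap: 0.731
grip_force: 0.0
tool_pos: [0.4641, 0.2911, 0.0776]
time_s: 39.38
tool_pos: [0.464, 0.2914, 0.0775]
tcp_rot: [-179.9, -0.1, -0.0]
contact_force: [-0.1, -0.6, 7.6]
finger_gap: 0.467
grip_force: 59.8
time_s: 39.88
tool_pos: [0.4643, 0.2917, 0.1987]
tcp_rot: [-179.9, -0.2, -0.0]
contact_force: [-0.6, -0.6, -2.5]
finger_gap: 0.47
grip_force: 61.5
time_s: 40.22
tool_pos: [0.4632, 0.2909, 0.2138]
tcp_rot: [180.0, 0.0, -0.0]
contact_force: [0.6, -0.2, -3.4]
finger_gap: 0.468
grip_force: 61.4
```

```bash

python3 -m inch '[{"x":-0.01,"y":0.2,"z":0,"roll":0},{"x":-0.02,"y":0.42,"z":0,"roll":0},{"x":-0.03,"y":0.65,"z":0,"roll":0},{"x":-0.033,"y":0.847,"z":0,"roll":0}]'|sed -n 2p
python3 -m inch '[{"x":-0.01,"y":0.2,"z":0,"roll":0},{"x":-0.02,"y":0.42,"z":0,"roll":0},{"x":-0.03,"y":0.65,"z":0,"roll":0},{"x":-0.033,"y":0.847,"z":0,"roll":0}]'|sed -n 2p
python3 -m inch '[{"x":-0.01,"y":0.2,"z":0,"roll":0},{"x":-0.02,"y":0.4,"z":0,"roll":0},{"x":-0.03,"y":0.6,"z":0,"roll":0},{"x":-0.033,"y":0.75,"z":0,"roll":0},{"x":-0.033,"y":0.83,"z":0,"roll":0},{"x":-0.033,"y":0.847,"z":0,"roll":0},{"x":-0.033,"y":0.847,"z":0,"roll":0},{"x":-0.033,"y":0.847,"z":0,"roll":0}]'|sed -n 2p
python3 -m inch '[{"x":0,"y":0,"z":0.2,"roll":0},{"x":0,"y":0,"z":0.45,"roll":0},{"x":0,"y":0,"z":0.7,"roll":0},{"x":0,"y":0,"z":0.85,"roll":0},{"x":0,"y":0,"z":0.9,"roll":0},{"x":0,"y":0,"z":0.9,"roll":0},{"x":0,"y":0,"z":0.9,"roll":0}]'
```

```text
tool_pos: [0.4586, 0.1874, 0.2133]
tool_pos: [0.4546, 0.0858, 0.2136]
tool_pos: [0.4516, -0.0127, 0.2143]
time_s: 42.13
tool_pos: [0.452, -0.0131, 0.107]
tcp_rot: [-180.0, -0.0, 0.1]
contact_force: [0.0, -0.4, -1.2]
finger_gap: 0.467
grip_force: 61.4
```

```bash

python3 -m inch '[{"x":0,"y":0,"z":0.05,"roll":0},{"x":0,"y":0,"z":0.09,"roll":0},{"x":0,"y":0,"z":0.11,"roll":0},{"x":0,"y":0,"z":0.12,"roll":0},{"x":0,"y":0,"z":0.125,"roll":0},{"x":0,"y":0,"z":0.13,"roll":0},{"x":0,"y":0,"z":0.13,"roll":0}]'
```

```text
time_s: 42.72
tool_pos: [0.452, -0.0139, 0.0915]
tcp_rot: [-180.0, -0.1, -0.0]
contact_force: [-1.8, 0.3, 7.0]
finger_gap: 0.464
grip_force: 62.3
```

Contact. I'll release, lift clear, move aside towards the mat and look from above.

```bash

python3 -m inch '[{"x":0,"y":0,"z":0,"roll":0},{"x":0,"y":0,"z":0,"roll":0},{"x":0,"y":0,"z":0,"roll":0},{"x":0,"y":0,"z":0,"roll":0},{"x":0,"y":0,"z":0,"roll":0},{"x":0,"y":0,"z":0,"roll":0}]' -0.45
python3 -m inch '[{"x":0,"y":0,"z":-0.2,"roll":0},{"x":0,"y":0,"z":-0.5,"roll":0},{"x":0,"y":0,"z":-0.8,"roll":0},{"x":0,"y":0,"z":-1,"roll":0},{"x":0,"y":0,"z":-1,"roll":0}]'|sed -n 2p
python3 -m inch '[{"x":0,"y":-0.25,"z":-0.2,"roll":0},{"x":0,"y":-0.5,"z":-0.4,"roll":0},{"x":0,"y":-0.75,"z":-0.4,"roll":0},{"x":0,"y":-1,"z":-0.4,"roll":0}]'|sed -n 2p
python3 -m inch '[{"x":0,"y":-0.25,"z":0,"roll":0},{"x":0,"y":-0.5,"z":0,"roll":0},{"x":0,"y":-0.75,"z":0,"roll":0},{"x":0,"y":-1,"z":0,"roll":0},{"x":0,"y":-1,"z":0,"roll":0},{"x":0,"y":-1,"z":0,"roll":0},{"x":0,"y":-1,"z":0,"roll":0},{"x":0,"y":-1,"z":0,"roll":0}]'
python3 - <<'E'
from h import *
a=cv2.imread("pics/top0.png"); b=vision.capture("top")[:,:,::-1]
c=lambda i:cv2.resize(i[100:320,260:490],None,fx=1.7,fy=1.7)
cv2.imwrite("pics/t2.png",np.hstack([c(a),c(b)]))
E
```

```text
time_s: 43.22
tool_pos: [0.4515, -0.0139, 0.0909]
tcp_rot: [-180.0, 0.0, -0.0]
contact_force: [-0.9, 0.2, 0.2]
finger_gap: 0.727
grip_force: 0.0
tool_pos: [0.4539, -0.0138, 0.2154]
tool_pos: [0.4519, 0.1075, 0.26]
time_s: 44.63
tool_pos: [0.4516, 0.2247, 0.2586]
tcp_rot: [179.9, 0.0, -0.1]
contact_force: [0.5, -1.0, 0.4]
finger_gap: 0.727
grip_force: 0.0
```

View pics/t2.png

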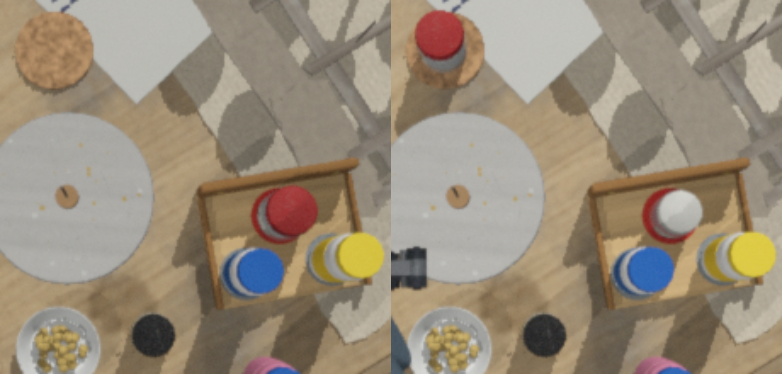

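Side by side, before and after: blue cap (260,270) against (651,270)-391=(260,270), yellow (360,254) against (361,254). The white jar is on the red mark, the red jar on the coaster, and the bystanders haven't moved.

```bash
python3 -c "
from cell import job; print(job.finish_job())"
```

```text
the job is handed in; nothing more can be done
None
```

The job is handed in at about 45 s of the 141 s allowed: both bottles are back on their marks, the red jar is on the coaster and the white jar on the red mark, and the last picture shows all four upright, with the black jar and cap dish unmoved; no verdict came back.

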